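# Refit the suction knob on the dust extractor

## Robot

A 6-joint arm with a two-finger parallel gripper is mounted at the origin on the work surface. World frame = base frame: x ahead of the robot, y to its left, z up, the work surface at z = 0. Lengths are in m, angles in rad, forces in N, time in s.
With the tool pointing down it reaches from about 0.4 to 0.825 m from the base axis. Payload 7 kg.
Tool frame: the origin (TCP) lies on the mounting face of the last link; the fingertips stand 173 mm ahead of it and the grasp point (between the pads) lies 155 mm ahead of it (env.finger_overhang is the distance from the TCP to the fingertips, in m); z points along the fingers, x is the direction in which the jaws open and shut, and the axes are right-handed (so a half turn about z gives the same grasp; the last joint's range is limited). The gripper opens to 85 mm and grips with 20 to 120 N. Pads are 22 mm wide; open, the fingers measure 114 mm over their backs; the gripper's body (76 mm by 85 mm) begins 54 mm behind the grasp point. The pads swing forward as they close: fully open they stand 13 mm farther back than shut.
Start: joints at [-0.843, 0.359, 0.012, 0, -1.224, -0.288], TCP at [0.287, -0.611, 0.405] pointing down, gripper open.
Joint ranges: [-3.07, 3.07], [-1.43, 2.12], [-1.02, 1.25], [-3.03, 1.67], [-3.05, -0], [-3.03, 3.03]. Speed limits (rad/s): [2.39, 2.39, 3.01, 3.14, 3.14, 3.14].

## Interface

Orientations are given as a unit quaternion [w, x, y, z].
In Python, from rig import env gives the robot as it stands. The module is installed in compiled form; this text tells all that it offers.
- The arm moves only by the tool drive_tool, never from a script. Its argument "deltas" is text: rows parted by semicolons, each of 7 numbers parted by spaces: the turn, a rotation vector about the tool's x, y, z scaled (see below), then the shift along the tool's x, y, z scaled (see below), then the opening, from 0 (shut) to 1 (fully open). In form: rx ry rz x y z jaw; .... A call has 1 to 5 rows; each row is the pose to reach, as a shift and turn from the pose commanded when the call began, along the tool's axes at that moment, turning the shorter way round; what a row does not reach only later rows make up. The controller multiplies each number of a shift by 100 mm and each number of a turn by 360 degrees. A row lasts 1/12 s, in which the tool goes at most 41.7 mm and 7.16 degrees, less where a joint would pass 70% of its speed; a pose out of reach is approached as far as the arm can. A call with a number of a shift or a turn outside -1 to 1 is refused whole. A call with a gripper value outside its range is refused whole. The fingers move at their own pace and stop on an object; "force" is the grip in N (left out, the last holds). Time passes only in rows, so rows that repeat a pose let the fingers close. It gives the time, the measured TCP pose, the force and the opening at its end, in the units of the state.
- env.get_obs(): the state, without advancing time (a new reading comes with each control period).
- env.snapshot(name): name is "scene" or "top"; returns the picture (480x640x3 uint8, blue, green, red); there is no depth.
- env.camera_model(name): a dict with "fx", "fy", "cx", "cy" (pixels), "R" (3x3) and "t" (3): a world point X has camera coordinates R X + t. Camera axes: x right, y down, z forward; pixel columns grow to the right and rows downward; lengths in m; the calibration is good to about 2 mm. A picture is of the moment at which its call begins. camera_model takes no time and is no camera call.
- env.job_done(): hands the job in, once; it reports no verdict.
The state is a dict: "time": time; "joint_pos": joint angles; "qd": joint speeds; "tau": joint torques, N m; "tool_pos": TCP position; "orientation": TCP orientation; "contact_force": force on the tool from outside, world axes, zero at the start; "wrist_torque": the same for the moment, N m; "width": opening from 0.0 (shut) to 1.0 (fully open).
Only numpy, scipy, OpenCV 4.12 (cv2) and the standard library are available. Lean on these libraries where they do the work, as an engineer would, in place of code of your own. Each camera call takes 0.05 s, during which the arm holds its last target.

## Task

The bar-grip knob has come off the dust extractor's control box. Put it back on the keyed spindle: press it down lightly while slowly turning it until it drops over the key and sits fully home on the box, then turn it so that its pointer points along the broad index bar, and let go. Never force it, and leave the other things on the table where they are.

Things in the scene. Friction and masses are not known exactly. Their poses are not given: they have to be found in the camera images.
- knob: Loose black knob, 62 mm tall, about 120 g, standing upright. Origin: centre of its underside. Round hub, 52 mm diameter, 32 mm high; on it an upright grip bar along the knob's x axis, 18 mm wide (y), 30 mm high (32 to 62 mm above the underside), flat sides from x = -24 to +20 mm, ending in a blunt point at x = +29 mm: the pointer (+x), with a thin pale line on top.
- knob_bore (a point): Mouth of the bore, at the centre of the knob's underside. Blind bore, 18 mm diameter, 28 mm deep. One keyway, 7.5 mm wide, reaching 17.5 mm from the axis and as deep as the bore, directly below the pointer (towards the knob's +x). So the knob can go home only with its pointer above the spindle's key.
- unit: Fixed grey control box, 240 x 200 x 80 mm (x, y, z). Origin: centre of its underside; the spindle stands at the centre of its top. The broad index bar on top lies along +x from the spindle: a knob whose x axis is parallel to the box's x axis is on the index. Fine ticks lie every 20 degrees from 25 to 125 counter-clockwise of it (seen from above).
- spindle_foot (a point): Point on the box's top face, on the spindle's axis; axes as the box, does not turn. Steel spindle, 16.5 mm diameter, 26 mm tall, the top 5 mm tapering to 10 mm. One key, 6 mm wide, stands out from its side to 16 mm from the axis, from the box's top up to 14 mm: the knob's underside stops 14 mm above the box until the keyway is over the key, and lies on the box when home.
- spindle_top (a point): Tip of the spindle, 26 mm above the box. Its angle is not measured: the key starts 30 to 110 degrees counter-clockwise (from above) of the index. It turns stiffly (0.15 N m), stays where left; stops about 20 degrees clockwise and 125 counter-clockwise of the index. Pressing over about 15 N on the key's top may drag it along; over 35 N between knob and box or spindle is forcing.
- mark (a point): Middle of the broad index bar (34 x 8 mm) on the box's top, 54 mm from the spindle's axis along the box's +x.
- sponge: Eight-sided tan cleaning block, 60 mm across, 28 mm high, lying on the box's top near a corner. Origin: centre of its underside. Bystander.
- weight: Round dark steel paperweight with a small round head, 52 mm diameter, 54 mm high. Origin: centre of its underside. Bystander.
- brush: Hand brush lying on the table. Bystander.
- spatula: Spatula lying on the table. Bystander.
- jar: Glass jar, 60 mm diameter, 80 mm high. Origin: centre of its underside. Bystander.
- cleanhead: Black suction brush head with a stub handle, 155 mm long, 45 mm high. Bystander.
Things that resemble listed ones, but are neither listed nor needed, are in the scene too. What is shaped like the knob but green or yellow is not meant.

How it is judged:
On the way:
1. the knob is home on the keyed spindle: underside within 3 mm of the box's top, axis within 3 mm of the spindle's (z of knob in the frame of spindle_foot between -0.003 and 0.003 m and horizontal distance between knob and spindle_foot below 0.003 m), for 0.1 s.
At the end, for the whole second after the job is handed in: The knob sits home on the spindle (underside within 3 mm of the box's top, axis within 3 mm, upright within 0.08 rad), its pointer along the index bar within 0.15 rad, released and at rest (all of step 1 and angle between knob's own z axis and vertical below 0.08 rad and angle between the x axis of knob and the x axis of unit, either way round below 0.15 rad and linear speed of knob below 0.01 m/s); the robot touches nothing.
It fails at once if the knob was forced: more than 35 N between knob and control box or spindle (contact force between knob and unit above 35 N).
It fails at once if a bystander was moved by more than 30 mm (distance of any of sponge, weight, brush, spatula, jar, cleanhead from where it was at the start of the episode above 0.03 m).
It also fails if it takes over 72 s, if anything falls off the work surface, if the arm or the gripper's body presses on something with over 40 N, if the wrist force passes 120 N, or if a joint passes its speed limit or range.

## Working session

There is one attempt and no reset: what is moved stays moved. The work goes in short steps, Python scripts to look and compute and a tool call to move; the robot and the scene stay as the last step left them, time stands still between calls to the robot, and variables do not carry over. Pictures are saved under pics/ and viewed, and the job is handed in when it is done.

Besides the shell and the picture viewer there is one more tool, called after "Call:" by a JSON object that holds its "op" and its "data". drive_tool: Moves the arm, as the interface text tells. Shifts and turns lie within -1 to 1; 1 stands for 100 mm of shift or 360 degrees of turn. Its arguments: {"type":"object","properties":{"deltas":{"type":"string"},"force":{"type":"number"}},"required":["deltas"]}

```bash
mkdir -p pics; python3 - <<'E'
from rig import env
import cv2
o=env.get_obs()
for k in o: print(k,o[k])
for n in("scene","top"):
    cv2.imwrite(f"pics/{n}0.png",env.snapshot(n)); print(n,env.camera_model(n))
print(env.finger_overhang)
E
```

```text
time 0.0
joint_pos [-8.42893157e-01  3.59381657e-01  1.10594281e-02 -3.90220290e-04
 -1.22408778e+00 -2.88086258e-01]
qd [-0.00154426 -0.00255615  0.00064954  0.00049495  0.00054447 -0.00047213]
tau [ 6.00144431e-04 -5.83320236e+01  2.93429071e+01  6.93672046e+00
 -5.98118640e-03 -1.03177135e-04]
tool_pos [ 0.28730933 -0.61058169  0.40375985]
orientation [-7.25757344e-04  5.35885272e-01  8.44290407e-01  3.97394689e-04]
contact_force [ 0.25238974  0.03754774 -0.34015104]
wrist_torque [-0.00532593  0.04187409  0.01893826]
width 0.9996356508918524
scene {'fx': 491.2342767672546, 'fy': 491.2342767672546, 'cx': 314.5171202169519, 'cy': 237.7764011153806, 'R': array([[-0.56184386,  0.82724012, -0.00229418],
       [ 0.68456412,  0.46338078, -0.56271681],
       [-0.46443884, -0.3177295 , -0.82664655]]), 't': array([ 0.23075769, -0.38141006,  1.43148229])}
top {'fx': 433.7336408444736, 'fy': 433.7336408444736, 'cx': 322.0569521789053, 'cy': 240.10946005412774, 'R': array([[ 0.00257895, -0.99999526,  0.00168342],
       [-0.99568753, -0.00272395, -0.09273033],
       [ 0.09273447, -0.00143701, -0.99568984]]), 't': array([0.09999024, 0.60661434, 0.90882747])}
0.1734
```

View pics/scene0.png

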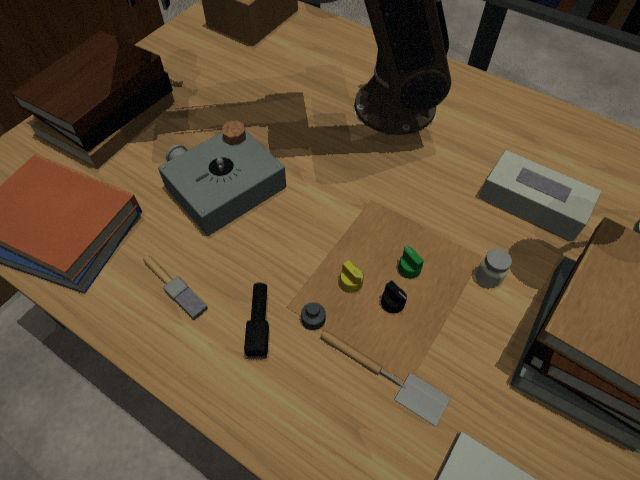

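View pics/top0.png

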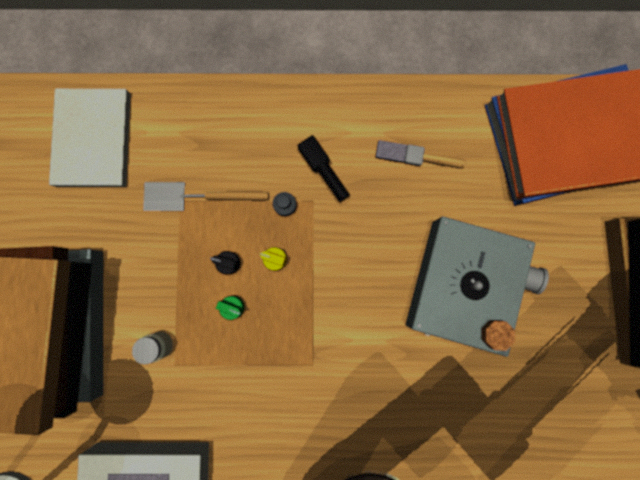

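The scene picture shows the box at about (222,175) and three knob-shaped things: yellow (351,276), green (411,262) and black (394,297). In the top picture they are at (273,259), (231,307) and (226,263). The black one fits. The box spindle is at about (474,285) in the top picture, with the index bar near (481,259). I'll confirm with enlarged crops.

```bash
python3 - <<'E'
import cv2,numpy as np
t=cv2.imread("pics/top0.png");s=cv2.imread("pics/scene0.png")
def c(im,x,y,w,h,k): return cv2.resize(im[y:y+h,x:x+w],None,fx=k,fy=k,interpolation=cv2.INTER_CUBIC)
g=lambda a:np.clip(255*(a/255.)**0.5,0,255).astype(np.uint8)
cv2.imwrite("pics/c1.png",g(np.hstack([c(t,200,235,50,60,8),c(s,370,270,50,60,8)])))
cv2.imwrite("pics/c2.png",g(np.hstack([c(t,434,245,80,80,5),c(s,182,130,80,80,5)])))
E
```

```text
(no output)
```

View pics/c1.png

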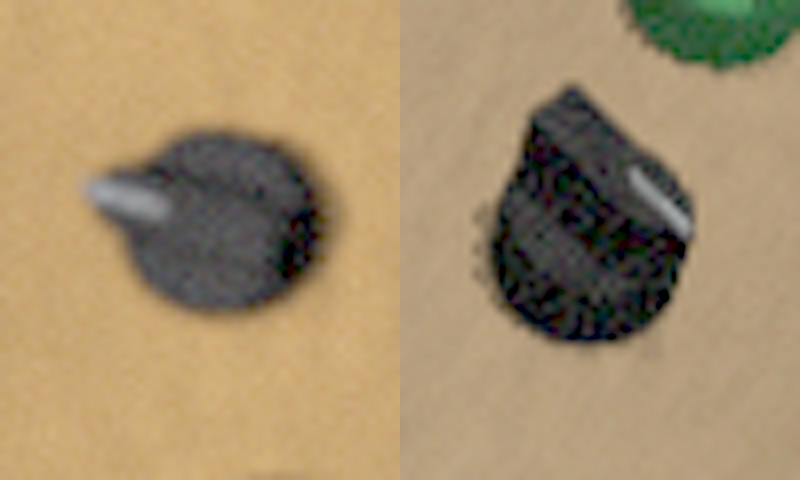

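View pics/c2.png

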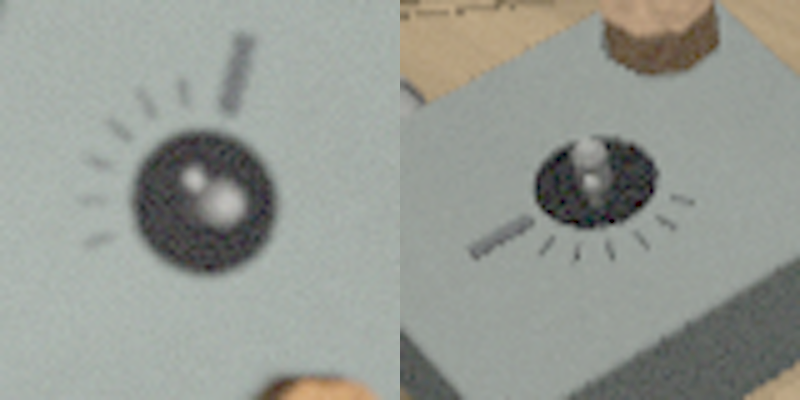

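The enlarged crops confirm the target: the black knob has a pale pointer line, lying top-left in the top view. The key is the bright spot next to the spindle, to its upper left in the top view at about (472.5,281). Next I'll measure the positions.

```bash
cat > h.py <<'E'
import numpy as np,cv2
from rig import env
M={n:env.camera_model(n) for n in("scene","top")}
def ray(n,p,z):
    m=M[n];p=np.atleast_2d(np.array(p,float))
    d=np.c_[(p[:,0]-m['cx'])/m['fx'],(p[:,1]-m['cy'])/m['fy'],np.ones(len(p))]@m['R']
    c=-m['R'].T@m['t']; return c+d*((z-c[2])/d[:,2])[:,None]
def proj(n,X):
    m=M[n];q=np.atleast_2d(X)@m['R'].T+m['t'];return np.c_[m['fx']*q[:,0]/q[:,2]+m['cx'],m['fy']*q[:,1]/q[:,2]+m['cy']]
def tri(p1,p2):
    A=[];b=[]
    for n,p in(("scene",p1),("top",p2)):
        a=ray(n,p,0)[0];c=-M[n]['R'].T@M[n]['t'];d=(a-c)/np.linalg.norm(a-c);P=np.eye(3)-np.outer(d,d);A.append(P);b.append(P@c)
    x,r,_,_=np.linalg.lstsq(np.vstack(A),np.hstack(b),rcond=None);return x,np.sqrt(r)
def circ(P):
    A=np.c_[2*P[:,:2],np.ones(len(P))];s=np.linalg.lstsq(A,(P[:,:2]**2).sum(1),rcond=None)[0]
    return s[:2],np.sqrt(s[2]+s[0]**2+s[1]**2)
E
python3 - <<'E'
from h import *
t=cv2.imread("pics/top0.png");s=cv2.imread("pics/scene0.png")
for n,im,(x,y,w,h) in(("top",t,(205,240,45,50)),("scene",s,(372,275,45,45))):
    c=im[y:y+h,x:x+w].astype(int); sat=c.max(2)-c.min(2)
    k=cv2.resize(c.astype(np.uint8),None,fx=4,fy=4,interpolation=cv2.INTER_CUBIC).astype(int)
    sat=k.max(2)-k.min(2); mask=((sat<30)).astype(np.uint8)
    cs,_=cv2.findContours(mask,0,1);cc=max(cs,key=cv2.contourArea)[:,0]
    P=(cc+.5)/4-.5+[x,y]
    print(n,"bbox",P.min(0),P.max(0),len(P))
    pale=((k.min(2)>75)&(sat<35)).astype(np.uint8); pale[:0]=0
    nn,l,st,ce=cv2.connectedComponentsWithStats(pale)
    for i in range(1,nn):
        if st[i,4]>20:
            q=np.argwhere(l==i)[:,::-1];r=cv2.minAreaRect(q.astype(np.float32));B=cv2.boxPoints(r)
            print(" pale",(ce[i]+.5)/4-.5+[x,y],((B+.5)/4-.5+[x,y]).round(1).tolist(), "w@.062",ray(n,(B+.5)/4-.5+[x,y],.062).round(4)[:,:2].tolist())
    if n=="top":
        m=P.mean(0);
        low=P[P[:,1]>266]; 
        for lab,sel,z in(("low",(P[:,1]>268),.016),("right",(P[:,0]>235),.0),("leftlow",(P[:,0]<228)&(P[:,1]>266),.032),("top",(P[:,0]>222)&(P[:,1]<256),.0)):
            W=ray(n,P[sel],z); print(lab,sel.sum(),circ(W))
            # fixed-radius center
            from scipy.optimize import least_squares
            print("  R26",least_squares(lambda v:np.hypot(*(W[:,:2]-v).T)-.026,ray(n,m,.016)[0,:2]).x)
E
```

```text
top bbox [210.375 251.375] [240.125 273.375] 292
 pale [214.57378472 259.14236111] [[210.1, 259.3], [210.6, 256.9], [219.7, 259.0], [219.2, 261.4]] w@.062 [[0.5626, 0.3336], [0.5675, 0.3327], [0.5634, 0.3136], [0.5584, 0.3146]]
low 90 (array([0.56487421, 0.30714297]), np.float64(0.030575532859182325))
  R26 [0.55970381 0.3070844 ]
right 76 (array([0.55856901, 0.30642923]), np.float64(0.023280420338118075))
  R26 [0.55846719 0.30952406]
leftlow 55 (array([0.5584121 , 0.30614914]), np.float64(0.024146393085926622))
  R26 [0.56014517 0.305163  ]
top 65 (array([0.5470482 , 0.31265255]), np.float64(0.03630961555229967))
  R26 [0.5577223  0.31027392]
scene bbox [380.375 280.375] [406.125 312.875] 329
 pale [402.42678571 295.04642857] [[398.5, 291.8], [399.3, 291.0], [405.9, 297.6], [405.1, 298.4]] w@.062 [[0.5603, 0.3127], [0.5579, 0.3131], [0.5638, 0.3319], [0.5662, 0.3314]]
```

```bash
python3 - <<'E'
from h import *
t=cv2.imread("pics/top0.png");s=cv2.imread("pics/scene0.png")
for n,im,(x,y,w,h),dt in(("top",t,(440,245,75,70),70),("scene",s,(185,140,75,60),70)):
    k=cv2.resize(im[y:y+h,x:x+w],None,fx=4,fy=4,interpolation=cv2.INTER_CUBIC)
    g=cv2.cvtColor(k,cv2.COLOR_BGR2GRAY).astype(int); print(n,np.median(g))
    m=(g<np.median(g)*.62).astype(np.uint8)
    for i,cc in enumerate(sorted(cv2.findContours(m,0,1)[0],key=cv2.contourArea)[::-1][:2]):
        P=(cc[:,0]+.5)/4-.5+[x,y]; W=ray(n,P,.08); hull=W
        print("disk" if i==0 else "other",cv2.contourArea(cc)/16,P.mean(0),circ(W))
    m=(g<np.median(g)*.85).astype(np.uint8)
    for cc in sorted(cv2.findContours(m,0,1)[0],key=cv2.contourArea)[::-1][:4]:
        P=(cc[:,0]+.5)/4-.5+[x,y]
        W=ray(n,P,.08);r=cv2.minAreaRect((W[:,:2]*1e4).astype(np.float32)); print(" ",P.mean(0).round(1),np.array(r[0])/1e4,np.array(r[1])/10,r[2])
E
```

```text
top 116.0
disk 667.34375 [474.44695846 284.94102374] (array([ 0.51120954, -0.20665215]), np.float64(0.029398904233590317))
other 38.03125 [480.85591603 259.37118321] (array([ 0.56298075, -0.22138171]), np.float64(0.009969848048486437))
  [474.5 285. ] [ 0.51105674 -0.20675869] [61.33499146 62.31865234] 0.15010729432106018
  [480.9 259.3] [ 0.56277524 -0.22125295] [11.36799927 35.86991272] 74.32183837890625
  [457.6 270.6] [ 0.54012021 -0.17312798] [11.65295715  4.72438622] 44.377681732177734
  [462.9 265.4] [ 0.55075493 -0.18434395] [12.10787048  4.58536263] 29.857223510742188
scene 96.0
disk 325.46875 [220.52134146 165.66419861] (array([ 0.5103239 , -0.20762537]), np.float64(0.028432634794120743))
other 244.0 [248.64540816 194.00765306] (array([ 0.53744356, -0.10148407]), np.float64(0.027430403068855094))
  [220.4 165.4] [ 0.50902622 -0.20875059] [63.7244812  62.06323242] 34.06746292114258
  [248.  193.8] [ 0.53528726 -0.11034738] [53.87167969 67.85457764] 34.0782356262207
  [233.4 141.6] [ 0.43005566 -0.23417522] [20.22944031 57.86730957] 34.049537658691406
  [201.7 176.9] [ 0.56108403 -0.22360391] [12.11398468 36.712854  ] 73.90458679199219
```

```bash
python3 - <<'E'
from h import *
print(tri((220,159.5),(478.6,285.4)))
for n,p,q in(("top",(478.6,285.4),(472.6,281)),("scene",(220,159.5),(220.4,166.4))):
    a=ray(n,p,.106)[0];b=ray(n,q,.094)[0];d=b[:2]-[.511,-.207];print(n,a,b,np.hypot(*d),np.degrees(np.arctan2(d[1],d[0]))+15.8)
S=np.array([.511,-.207])
for a in range(30,111,20):
    th=np.radians(a-15.8);X=np.r_[S+.0135*np.r_[np.cos(th),np.sin(th)],.094];print(a,proj("top",X)[0].round(1),proj("scene",X)[0].round(1))
t=cv2.imread("pics/top0.png");s=cv2.imread("pics/scene0.png")
g=lambda a:np.clip(255*(a/255.)**0.5,0,255).astype(np.uint8)
c=lambda im,x,y:cv2.resize(im[y:y+36,x:x+36],None,fx=11,fy=11,interpolation=cv2.INTER_NEAREST)
cv2.imwrite("pics/c3.png",g(np.hstack([c(t,456,267),c(s,203,148)])))
E
```

```text
(array([ 0.51044977, -0.20508326,  0.10629088]), array([0.00069023]))
top [ 0.51069226 -0.20563582  0.106     ] [ 0.51925395 -0.19828154  0.094     ] 0.01200579625397278 62.36770565545817
scene [ 0.51010796 -0.20479876  0.106     ] [ 0.51916562 -0.19837724  0.094     ] 0.011875575858891737 62.35973537439281
30 [475.2 278.6] [217.4 166.7]
50 [473.1 279.5] [219.3 167. ]
70 [471.5 281.2] [221.2 166.7]
90 [470.5 283.3] [223. 166.]
110 [470.4 285.7] [224.4 164.9]
```

View pics/c3.png

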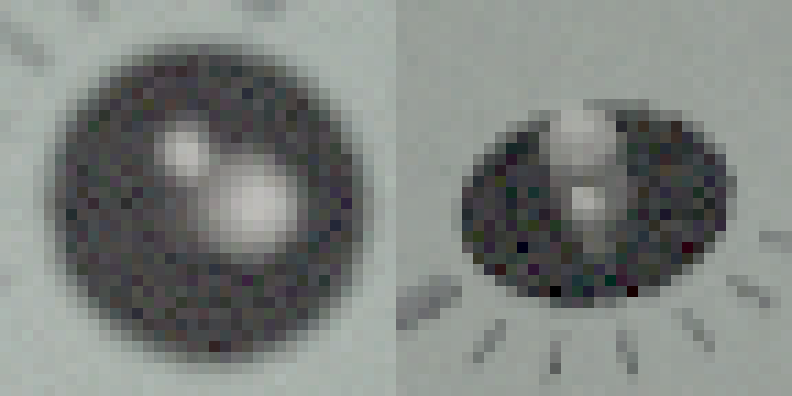

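The measurements agree:
- **Knob:** at about (0.5585, 0.3065), pointer yaw about 76°.
- **Spindle:** at about (0.511, -0.206). The tip triangulates to z 0.106, as it should.
- **Index:** yaw about -15.8°. The bar is 53.6 mm from the axis (54 given).
- **Key:** about 62° from the index, which is world yaw about 46.5°.

I'll move towards the knob, staying high.

Call:
{"op": "drive_tool", "data": {"deltas": "0 0 0 1 0.89 0 0.5; 0 0 0 1 0.89 0 0.5; 0 0 0 1 0.89 0 0.5; 0 0 0 1 0.89 0 0.5", "force": 40}}

```text
time: 0.43
tool_pos: [0.3257, -0.4783, 0.4046]
orientation: [-0.0, 0.535, 0.845, 0.001]
contact_force: [-0.9, 0.2, -0.6]
width: 0.5
```

```bash
cat > d.py <<'E'
import sys
from h import *
from scipy.spatial.transform import Rotation as Ro
o=env.get_obs();q=o['orientation'];R=Ro.from_quat([q[1],q[2],q[3],q[0]])
tx,ty,tz,py=map(float,sys.argv[1:5])   # tcp target, pointer yaw deg (tool x = pointer+90)
y=np.radians(py+90)
T=Ro.from_matrix(np.array([[np.cos(y),np.sin(y),0],[np.sin(y),-np.cos(y),0],[0,0,-1]]).T)
p=np.array(o['tool_pos'])
print("t",round(o['time'],2),"p",p.round(4),"pointer yaw",np.degrees(np.arctan2(R.as_matrix()[1,0],R.as_matrix()[0,0])).round(2)-90,"w",o['width'],"F",np.round(o['contact_force'],2),"T",np.round(o['wrist_torque'],3))
print("turn/360",((R.inv()*T).as_rotvec()/(2*np.pi)).round(4),"shift/100mm",(R.inv().apply(np.array([tx,ty,tz])-p)*10).round(3))
E
python3 d.py .5585 .3065 .33 76
```

```text
t 0.43 p [ 0.3257 -0.4783  0.4046] pointer yaw 25.28 w 0.5002491765903729 F [-0.88  0.16 -0.63] T [ 0.047  0.11  -0.002]
turn/360 [ 2.000e-04 -1.000e-04 -1.409e-01] shift/100mm [6.101 5.456 0.758]
```

Call:
{"op": "drive_tool", "data": {"deltas": "0 0 0 1 0.89 0 0.5; 0 0 0 1 0.89 0 0.5; 0 0 0 1 0.89 0 0.5; 0 0 0 1 0.89 0 0.5"}}

```text
time: 0.77
tool_pos: [0.3636, -0.3501, 0.4048]
orientation: [0.0, 0.535, 0.845, 0.001]
contact_force: [-0.3, -0.1, -0.6]
width: 0.504
```

Call:
{"op": "drive_tool", "data": {"deltas": "0 0 0 1 0.89 0 0.5; 0 0 0 1 0.89 0 0.5; 0 0 0 1 0.89 0 0.5; 0 0 0 1 0.89 0 0.5"}}

```text
time: 1.1
tool_pos: [0.4019, -0.2219, 0.4049]
orientation: [0.0, 0.535, 0.845, 0.001]
contact_force: [-0.7, 0.2, -0.2]
width: 0.503
```

Call:
{"op": "drive_tool", "data": {"deltas": "0 0 0 1 0.89 0 0.5; 0 0 0 1 0.89 0 0.5; 0 0 0 1 0.89 0 0.5; 0 0 0 1 0.89 0 0.5"}}

```text
time: 1.43
tool_pos: [0.4403, -0.0935, 0.4049]
orientation: [0.0, 0.535, 0.845, 0.001]
contact_force: [0.2, -0.0, -0.2]
width: 0.503
```

Call:
{"op": "drive_tool", "data": {"deltas": "0 0 0 1 0.89 0 0.5; 0 0 0 1 0.89 0 0.5; 0 0 0 1 0.89 0 0.5; 0 0 0 1 0.89 0 0.5"}}

```text
time: 1.77
tool_pos: [0.4786, 0.035, 0.4046]
orientation: [0.0, 0.535, 0.845, 0.0]
contact_force: [0.0, -0.0, -0.0]
width: 0.5
```

Call:
{"op": "drive_tool", "data": {"deltas": "0 0 -0.08 1 0.89 0 0.5; 0 0 -0.08 1 0.89 0 0.5; 0 0 -0.08 1 0.89 0 0.5; 0 0 -0.08 1 0.89 0 0.5; 0 0 -0.08 1 0.89 0 0.5"}}

```text
time: 2.18
tool_pos: [0.516, 0.1619, 0.4037]
orientation: [-0.0, 0.304, 0.953, -0.001]
contact_force: [-0.2, -0.5, -0.1]
width: 0.499
```

```bash
python3 d.py .5585 .3065 .33 76
```

```text
t 2.18 p [0.516  0.1619 0.4037] pointer yaw 54.56999999999999 w 0.4989214479035924 F [-0.22 -0.46 -0.06] T [-0.058 -0.022 -0.006]
turn/360 [-0.0002 -0.0001 -0.0595] shift/100mm [0.491 1.426 0.736]
```

Call:
{"op": "drive_tool", "data": {"deltas": "0 0 0 0.49 1 0.73 0.5; 0 0 0 0.49 1 0.73 0.5; 0 0 0 0.49 1 0.73 0.5; 0 0 0 0.49 1 0.73 0.5"}}

```text
time: 2.52
tool_pos: [0.5342, 0.2714, 0.3273]
orientation: [-0.001, 0.31, 0.951, -0.002]
contact_force: [-0.2, -0.4, -1.1]
width: 0.503
```

Call:
{"op": "drive_tool", "data": {"deltas": "0 0 -0.06 0 0.42 0 0.5; 0 0 -0.06 0 0.42 0 0.5; 0 0 -0.06 0 0.42 0 0.5; 0 0 -0.06 0 0.42 0 0.5; 0 0 -0.06 0 0.42 0 0.5"}}

```text
time: 2.93
tool_pos: [0.5591, 0.3022, 0.3315]
orientation: [-0.0, 0.128, 0.992, -0.0]
contact_force: [-0.6, -0.5, 0.6]
width: 0.5
```

```bash
python3 d.py .5585 .3065 .26 76; python3 - <<'E'
from h import *
t=env.snapshot("top");s=env.snapshot("scene")
g=lambda a:np.clip(255*(a/255.)**0.5,0,255).astype(np.uint8)
cv2.imwrite("pics/k1.png",g(np.hstack([cv2.resize(im,(400,400)) for im in(t[210:330,150:270],s[200:330,330:460])])))
E
```

```text
t 2.93 p [0.5591 0.3022 0.3315] pointer yaw 75.27000000000001 w 0.5003964607105574 F [-0.56 -0.45  0.56] T [-0.078 -0.004  0.01 ]
turn/360 [-0.0001 -0.0001 -0.002 ] shift/100mm [0.016 0.041 0.715]
```

View pics/k1.png

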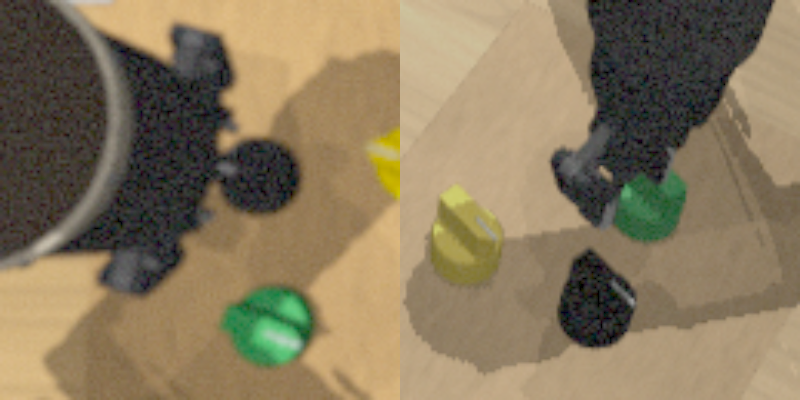

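The gripper hangs above the black knob, with the jaws across its bar and clear of the green and yellow knobs. I'll descend.

Call:
{"op": "drive_tool", "data": {"deltas": "0 0 -0.002 0.016 0.041 0.4 0.5; 0 0 -0.002 0.016 0.041 0.7 0.5; 0 0 -0.002 0.016 0.041 0.9 0.5; 0 0 -0.002 0.016 0.041 0.9 0.5; 0 0 -0.002 0.016 0.041 0.9 0.5"}}

```text
time: 3.45
tool_pos: [0.5584, 0.3071, 0.2415]
orientation: [-0.0, 0.12, 0.993, -0.001]
contact_force: [-0.1, 0.7, 1.0]
width: 0.503
```

```bash
python3 d.py .5585 .3065 .209 76; python3 - <<'E'
from h import *
t=env.snapshot("top");s=env.snapshot("scene")
g=lambda a:np.clip(255*(a/255.)**0.5,0,255).astype(np.uint8)
cv2.imwrite("pics/k2.png",g(np.hstack([cv2.resize(im,(400,400)) for im in(t[220:310,180:270],s[250:330,350:430])])))
E
```

```text
t 3.45 p [0.5584 0.3071 0.2415] pointer yaw 76.19 w 0.5031239908083242 F [-0.13  0.68  1.03] T [ 0.018 -0.094  0.021]
turn/360 [-0.0003 -0.0001  0.0005] shift/100mm [-0.003 -0.004  0.325]
```

View pics/k2.png

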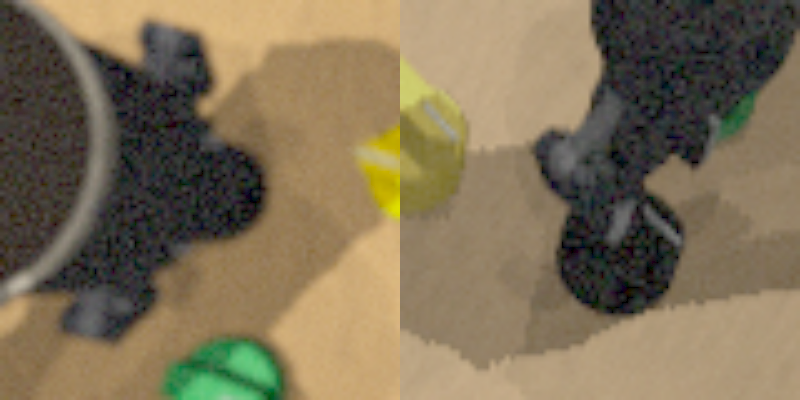

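The fingers straddle the bar just above it, and nothing else is close. I'll go down to TCP z of about 0.209, then close.

Call:
{"op": "drive_tool", "data": {"deltas": "0 0 0 0 0 0.15 0.5; 0 0 0 0 0 0.28 0.5; 0 0 0 0 0 0.32 0.5; 0 0 0 0 0 0.32 0.5"}}

```text
time: 3.88
tool_pos: [0.5585, 0.3076, 0.2103]
orientation: [0.0, 0.119, 0.993, 0.0]
contact_force: [1.1, 0.8, 0.2]
width: 0.504
```

Call:
{"op": "drive_tool", "data": {"deltas": "0 0 0 0 0 0 0.3; 0 0 0 0 0 0 0.2; 0 0 0 0 0 0 0.1; 0 0 0 0 0 0 0.1; 0 0 0 0 0 0 0.1", "force": 40}}

```text
time: 4.3
tool_pos: [0.5589, 0.308, 0.2112]
orientation: [0.001, 0.119, 0.993, 0.001]
contact_force: [-0.8, 0.0, 6.1]
width: 0.202
```

```bash
python3 d.py .5585 .3065 .209 76
```

```text
t 4.3 p [0.5589 0.308  0.2112] pointer yaw 76.34 w 0.20207739285846923 F [-0.79  0.05  6.05] T [ 0.062  0.462 -0.007]
turn/360 [0.0003 0.0002 0.0009] shift/100mm [ 0.    -0.016  0.022]
```

Call:
{"op": "drive_tool", "data": {"deltas": "0 0 0 0 0 0 0; 0 0 0 0 0 0 0; 0 0 0 0 0 0 0", "force": 60}}

```text
time: 4.55
tool_pos: [0.5589, 0.308, 0.2113]
orientation: [0.001, 0.119, 0.993, 0.001]
contact_force: [-0.7, 0.5, 7.1]
width: 0.202
```

```bash
python3 d.py .5585 .3065 .209 76
```

```text
t 4.55 p [0.5589 0.308  0.2113] pointer yaw 76.35 w 0.20221153317905471 F [-0.68  0.54  7.11] T [ 0.015  0.458 -0.045]
turn/360 [0.0003 0.0003 0.001 ] shift/100mm [ 0.    -0.016  0.023]
```

Call:
{"op": "drive_tool", "data": {"deltas": "0 0 0 0 0 -0.1 0; 0 0 0 0 0 -0.3 0; 0 0 0 0 0 -0.6 0; 0 0 0 0 0 -0.9 0; 0 0 0 0 0 -0.9 0"}}

```text
time: 4.97
tool_pos: [0.5599, 0.3086, 0.3069]
orientation: [0.004, 0.119, 0.993, 0.003]
contact_force: [0.8, 1.2, 0.2]
width: 0.2
```

Call:
{"op": "drive_tool", "data": {"deltas": "0 0 0 0 0 -0.8 0; 0 0 0 0 0 -0.8 0; 0 0 0 0 0 -0.8 0; 0 0 0 0 0 -0.8 0"}}

```text
time: 5.3
tool_pos: [0.5586, 0.3077, 0.3832]
orientation: [0.002, 0.119, 0.993, 0.002]
contact_force: [-0.1, 0.8, -2.0]
width: 0.2
```

```bash
python3 d.py .511 -.2063 .37 46.5; python3 - <<'E'
from h import *
t=env.snapshot("top");s=env.snapshot("scene")
g=lambda a:np.clip(255*(a/255.)**0.5,0,255).astype(np.uint8)
cv2.imwrite("pics/k3.png",g(np.hstack([cv2.resize(im,(400,400)) for im in(t[200:320,160:280],s[200:320,330:450])])))
E
```

```text
t 5.3 p [0.5586 0.3077 0.3832] pointer yaw 76.32 w 0.20002334042106582 F [-0.13  0.79 -2.  ] T [-0.053  0.03  -0.03 ]
turn/360 [0.0009 0.0003 0.0828] shift/100mm [-0.752 -5.107  0.108]
```

View pics/k3.png

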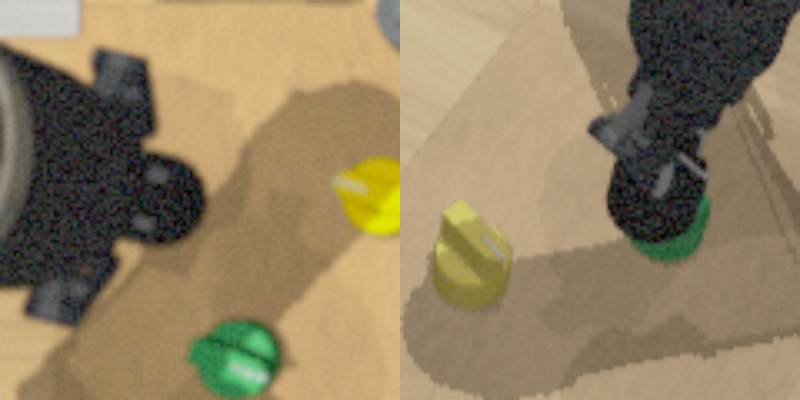

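The knob is held: it hangs between the fingers at top-view crop (160,195) and has left its place. I'll carry it to the spindle.

Call:
{"op": "drive_tool", "data": {"deltas": "0 0 0 -0.15 -1 0 0; 0 0 0 -0.15 -1 0 0; 0 0 0 -0.15 -1 0 0; 0 0 0 -0.15 -1 0 0"}}

```text
time: 5.73
tool_pos: [0.5482, 0.2032, 0.3784]
orientation: [-0.001, 0.12, 0.993, -0.001]
contact_force: [-0.9, -0.1, -1.5]
width: 0.199
```

Call:
{"op": "drive_tool", "data": {"deltas": "0 0 0 -0.15 -1 0 0; 0 0 0 -0.15 -1 0 0; 0 0 0 -0.15 -1 0 0; 0 0 0 -0.15 -1 0 0"}}

```text
time: 6.07
tool_pos: [0.5392, 0.103, 0.3786]
orientation: [-0.001, 0.121, 0.993, -0.001]
contact_force: [-0.8, 0.2, -0.7]
width: 0.197
```

Call:
{"op": "drive_tool", "data": {"deltas": "0 0 0 -0.15 -1 0 0; 0 0 0 -0.15 -1 0 0; 0 0 0 -0.15 -1 0 0; 0 0 0 -0.15 -1 0 0"}}

```text
time: 6.4
tool_pos: [0.5304, 0.0028, 0.3786]
orientation: [-0.001, 0.12, 0.993, -0.001]
contact_force: [-0.0, 0.2, -1.6]
width: 0.204
```

Call:
{"op": "drive_tool", "data": {"deltas": "0 0 0.05 -0.15 -1 0 0; 0 0 0.05 -0.15 -1 0 0; 0 0 0.05 -0.15 -1 0 0; 0 0 0.05 -0.15 -1 0 0"}}

```text
time: 6.73
tool_pos: [0.5217, -0.0974, 0.3786]
orientation: [-0.001, 0.276, 0.961, -0.001]
contact_force: [0.0, -0.1, -1.8]
width: 0.197
```

```bash
python3 d.py .511 -.2063 .35 46.5
```

```text
t 6.73 p [ 0.5217 -0.0974  0.3786] pointer yaw 57.93000000000001 w 0.1970099127778008 F [ 0.02 -0.08 -1.77] T [ 0.029 -0.026 -0.006]
turn/360 [-0.0003 -0.0002  0.0317] shift/100mm [-0.488 -0.979  0.287]
```

Call:
{"op": "drive_tool", "data": {"deltas": "0 0 0.016 -0.49 -0.98 0.28 0; 0 0 0.016 -0.49 -0.98 0.28 0; 0 0 0.016 -0.49 -0.98 0.28 0; 0 0 0.016 -0.49 -0.98 0.28 0; 0 0 0.016 -0.49 -0.98 0.28 0"}}

```text
time: 7.15
tool_pos: [0.5123, -0.2049, 0.3501]
orientation: [-0.001, 0.322, 0.947, -0.0]
contact_force: [-0.3, -0.2, -0.9]
width: 0.195
```

```bash
python3 d.py .511 -.2063 .33 52; python3 - <<'E'
from h import *
t=env.snapshot("top");s=env.snapshot("scene")
cv2.imwrite("pics/t4.png",t);cv2.imwrite("pics/s4.png",s)
g=lambda a:np.clip(255*(a/255.)**0.5,0,255).astype(np.uint8)
cv2.imwrite("pics/k4.png",g(np.hstack([cv2.resize(im,(400,400)) for im in(t[230:330,420:520],s[110:210,170:270])])))
E
```

```text
t 7.15 p [ 0.5123 -0.2049  0.3501] pointer yaw 52.47 w 0.19544128148240586 F [-0.33 -0.23 -0.94] T [ 0.073 -0.024  0.006]
turn/360 [-0.0002 -0.0004  0.0013] shift/100mm [ 0.002 -0.019  0.201]
```

View pics/k4.png

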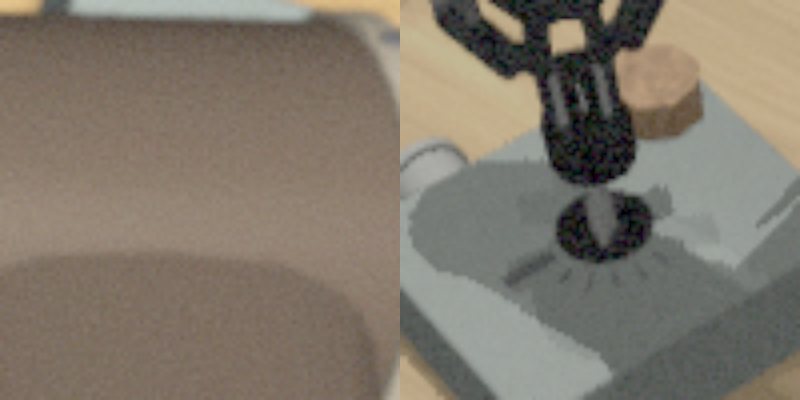

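The top view is hidden by the arm. In the scene view the knob hangs above the spindle, with the hub at crop x 541 to 637 and the spindle tip at about x 600. I'll check the sideways alignment numerically in the scene view.

```bash
python3 - <<'E'
from h import *
s=cv2.imread("pics/s4.png");x,y,w,h=195,110,45,50
k=cv2.resize(s[y:y+h,x:x+w],None,fx=4,fy=4,interpolation=cv2.INTER_CUBIC);g=cv2.GaussianBlur(cv2.cvtColor(k,cv2.COLOR_BGR2GRAY),(5,5),0).astype(int)
for r in range(138,156,2):
    row=g[r*4-y*4]; d=np.where(row<38)[0]; print(r, (d.min()+.5)/4-.5+x,(d.max()+.5)/4-.5+x,((d.min()+d.max())/2+.5)/4-.5+x)
p=np.array(env.get_obs()['tool_pos'])
for dz in(0,.016,.032): print(proj("scene",[p[0],p[1],p[2]-.211+dz]))
# rim left/right tangents of a 26 mm hub at this position
a=np.linspace(0,6.28,200)
for z in(0,.032):
    q=proj("scene",np.c_[p[0]+.026*np.cos(a),p[1]+.026*np.sin(a),np.full(200,p[2]-.211+z)]);print(q.min(0),q.max(0))
print(proj("scene",[.511,-.2063,.106]))
E
```

```text
138 205.375 239.375 222.375
140 205.125 239.375 222.25
142 204.875 239.375 222.125
144 205.625 234.625 220.125
146 205.875 228.625 217.25
148 206.375 228.375 217.375
150 206.875 228.125 217.5
152 207.375 226.625 217.0
154 209.125 224.375 216.75
[[217.25825235 150.1788993 ]]
[[216.10280932 145.23490691]]
[[214.91997133 140.173695  ]]
[205.99451938 142.16030829] [228.49092066 158.40606714]
[203.38523558 132.09693275] [226.42170659 148.4655699 ]
[[219.27450818 159.46856838]]
```

```bash
python3 - <<'E'
from h import *
s=cv2.imread("pics/s4.png");g=cv2.cvtColor(s,cv2.COLOR_BGR2GRAY)
for r in range(150,164): print(r,g[r,204:232])
p=np.array(env.get_obs()['tool_pos'])
a=np.linspace(0,6.28,200);q=proj("scene",np.c_[p[0]+.026*np.cos(a),p[1]+.026*np.sin(a),np.full(200,p[2]-.211)])
for c in range(208,228,2): print(c, q[np.abs(q[:,0]-c)<.7][:,1].max().round(1),end=' ')
E
```

```text
150 [74 59 73 26  0  6  8  2  6 10  8  5  4  0  5  1  0  9  2  2  0  9  1  7
 38 90 93 90]
151 [58 58 63 29  0  2  1  4  0  8  7  3  3  7  0  5 11  7  6  8 11  1 14 24
 81 91 92 95]
152 [57 59 58 54 23  0  0  1  1  3  5  0  2  1  0  8  3  5  0  5  8  0  0 57
 91 90 94 93]
153 [59 57 56 58 52 24  8  7  7  0  0  0  7  1  0  1  0  3  0  6  4  1 31 84
 90 96 93 94]
154 [54 61 59 59 51 47 10 11  0  5 14 10  5  3  0  2  8  3  0  0 37 80 81 91
 91 90 93 92]
155 [63 57 58 57 52 51 48 27  9  0  5  3 12  2  0  4  0  6 39 59 84 92 89 97
 92 94 93 94]
156 [62 56 59 61 54 49 51 47 45 28 31 23  9 25 14 25 33 45 84 88 92 93 90 91
 91 95 89 92]
157 [54 56 53 56 52 52 51 48 52 45 44 48 38 47 46 42 32 33 52 55 56 51 76 94
 93 93 95 91]
158 [49 48 49 55 54 48 49 47 51 51 49 33 30 30 43 44 32 38 22  8 20 16 45 47
 50 60 66 61]
159 [52 48 52 50 47 51 54 52 54 37 22 17 18 37 44 45 41 39 31 15  9  8  4  6
  4  9 30 52]
160 [49 49 47 52 47 49 50 53 40 17  3  7 28 41 39 47 42 40 35 19 16 13  4 10
  1  6 15 37]
161 [49 51 51 51 49 54 48 36 11  5  1  3 22 40 43 40 43 44 37 14  2 12  0  8
  5  7  3  9]
162 [49 52 52 50 53 51 35 14  6  3  7 10 15 39 43 42 46 39 36 22 12  0  1  0
  1  1  9  2]
163 [51 48 50 48 53 43 14  8  8  2  6  8 15 39 46 45 38 41 35 29  4  0  0  1
  4  3  4  5]
208 156.1 210 157.3 212 158.0 214 158.3 216 158.4 218 158.3 220 158.0 222 157.5 224 156.5 226 155.1
```

```bash
python3 - <<'E'
from h import *
a=np.linspace(0,6.28,200)
q=proj("scene",np.c_[.5585+.026*np.cos(a),.3065+.026*np.sin(a),np.zeros(200)]);print("knob0 pred",q.min(0),q.max(0))
s=cv2.imread("pics/scene0.png");g=cv2.cvtColor(s,cv2.COLOR_BGR2GRAY)
for r in range(306,318): print(r,g[r,380:412])
s4=cv2.imread("pics/s4.png")
cv2.imwrite("pics/k5.png",cv2.resize(np.clip(255*(s4[105:165,190:250]/255.)**.4,0,255).astype(np.uint8),None,fx=10,fy=10,interpolation=cv2.INTER_CUBIC))
E
```

```text
knob0 pred [380.53700978 292.54584337] [404.40805464 313.97598083]
306 [ 99  60  24   0   0  12   5   7   0   0   3  12   9  10  20  12  19  12
   5   5   0   5   0   3  69 101 101 101 104 103  98 100]
307 [105  59  40   4   9   6   1   0   0   3  11   8   1   1  18   1  10   9
   4   4   0   6   1   1  83 101 102 102 106 102  97 103]
308 [104  96  44  23   0   0   6   1  12   6   3  10   6   4   1   6   2   5
   1   5   0  13   0  57 101 102  99 101 100  99 101  98]
309 [108 108  94  59  29   3   0   4   0   1   3  10   0  10   4   4   2  11
   6   3   3   5  40  83 105  97  99 103  96 100 103 102]
310 [113 106 110  97  50  30   7   1   2   6   7   9   0   8   0   2  11   3
   3   9   7  37  82  99 105 102 101  97 100 101  97 102]
311 [110 108 109 106  96  94  43  25   5   3   9   3   1  15   0   5   3   4
   1  20  40  77  87 103 103 105 102 100  98 100  98 100]
312 [110 110 109 110 107 104  92  77  38  22  13   4   7   3   5  11   5  23
  41  75  79  84  89 104 102 101 101 101 100  96 101 100]
313 [112 111 107 110 106 102 103  97  92  77  75  73  58  54  61  76  79  76
  82  92  86  87  89 103 101 100 100 103 100  98 103 103]
314 [109 108 108 108 102 102  97 102 104  99  99  99  83  83  84 101 102 100
 103  96  85  88  88  99 102 103 102 103 102 102 103 104]
315 [107 102 106 105 102 103 100 106 104 104 102 102  99  99  97 104 109 109
 103  97  99  95  99 101 104 102 104 100 101 105 103 105]
316 [103 106 106 107 103  98 101 105 107 109 107 104 105 101 103 105 109 106
 104  97 101 101  99 102 105 107 104 102 101 105 106 103]
317 [103 106 105 107 103  97 104 105 107 108 108 108 103 102 106 105 111 107
 100 100  99 100 103 104 106 104  98 102 101 105 104  97]
```

View pics/k5.png

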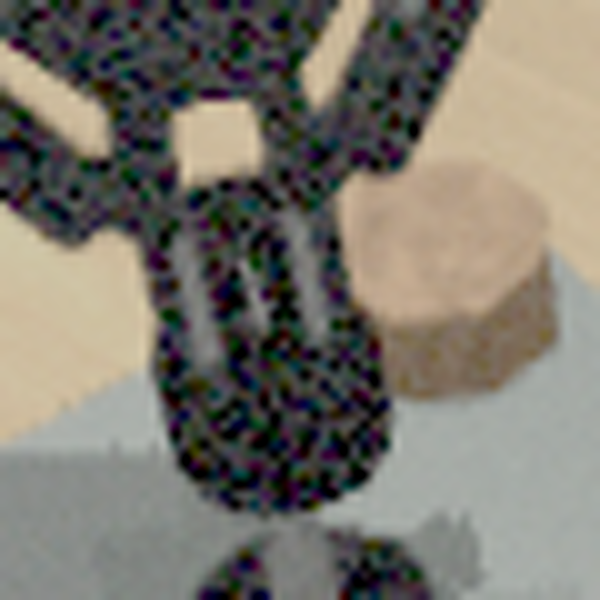

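The knob hangs straight. It may sit 1 to 3 mm behind the TCP along the pointer, which the 4 mm taper lead-in can absorb. I'll aim the TCP at about (0.5113, -0.2045), descend in small steps and watch the forces.

```bash
python3 d.py .5113 -.2045 .322 52
```

```text
t 7.25 p [ 0.5128 -0.2037  0.3512] pointer yaw 52.59 w 0.19864266738966 F [ 0.48  0.29 -1.24] T [ 0.092  0.006 -0.016]
turn/360 [-0.0001 -0.0001  0.0016] shift/100mm [ 0.006 -0.015  0.292]
```

Call:
{"op": "drive_tool", "data": {"deltas": "0 0 0 0.01 -0.005 0.1 0; 0 0 0 0.01 -0.005 0.2 0; 0 0 0 0.01 -0.005 0.27 0; 0 0 0 0.01 -0.005 0.27 0"}}

```text
time: 7.58
tool_pos: [0.5106, -0.2034, 0.3225]
orientation: [-0.002, 0.321, 0.947, -0.0]
contact_force: [-0.0, 0.0, -1.4]
width: 0.197
```

```bash
python3 d.py .5113 -.2045 .305 52
```

```text
t 7.58 p [ 0.5106 -0.2034  0.3225] pointer yaw 52.599999999999994 w 0.19747796501047468 F [-0.01  0.02 -1.37] T [0.038 0.065 0.003]
turn/360 [-0.0002 -0.0005  0.0017] shift/100mm [-0.013 -0.004  0.175]
```

Call:
{"op": "drive_tool", "data": {"deltas": "0 0 0 0 0 0.03 0; 0 0 0 0 0 0.06 0; 0 0 0 0 0 0.09 0; 0 0 0 0 0 0.09 0"}}

```text
time: 7.92
tool_pos: [0.5114, -0.2043, 0.3155]
orientation: [0.0, 0.321, 0.947, -0.0]
contact_force: [0.8, -0.1, -0.4]
width: 0.193
```

```bash
python3 d.py .5113 -.2045 .305 52
```

```text
t 7.92 p [ 0.5114 -0.2043  0.3155] pointer yaw 52.56 w 0.19298719315670385 F [ 0.8  -0.07 -0.44] T [-0.202 -0.27  -0.018]
turn/360 [0.     0.0001 0.0016] shift/100mm [-0.    -0.003  0.105]
```

Call:
{"op": "drive_tool", "data": {"deltas": "0 0 0 0 0 0.02 0; 0 0 0 0 0 0.03 0; 0 0 0 0 0 0.03 0"}}

```text
time: 8.17
tool_pos: [0.5119, -0.2045, 0.3134]
orientation: [0.001, 0.321, 0.947, -0.0]
contact_force: [2.2, -2.5, 1.2]
width: 0.196
```

Call:
{"op": "drive_tool", "data": {"deltas": "0 0 0 0 0 0.02 0; 0 0 0 0 0 0.03 0; 0 0 0 0 0 0.03 0"}}

```text
time: 8.42
tool_pos: [0.5124, -0.2048, 0.311]
orientation: [0.002, 0.321, 0.947, -0.0]
contact_force: [6.0, -6.5, -1.3]
width: 0.194
```

```bash
python3 d.py .5113 -.2045 .305 52
```

```text
t 8.42 p [ 0.5124 -0.2048  0.311 ] pointer yaw 52.59 w 0.19445152289034467 F [ 5.97 -6.45 -1.26] T [-2.651 -2.208 -0.017]
turn/360 [0.0002 0.0007 0.0017] shift/100mm [ 0.011 -0.005  0.06 ]
```

The force of (6, -6.5) N shows the spindle wall pushing the knob along -tool x, so I'll give way about 1.7 mm that way.

Call:
{"op": "drive_tool", "data": {"deltas": "0 0 0 -0.01 -0.002 0 0; 0 0 0 -0.017 -0.003 0 0; 0 0 0 -0.017 -0.003 0 0"}}

```text
time: 8.67
tool_pos: [0.513, -0.2057, 0.3101]
orientation: [0.001, 0.321, 0.947, 0.0]
contact_force: [3.6, -2.9, 1.4]
width: 0.202
```

```bash
python3 d.py .5113 -.2045 .305 52
```

```text
t 8.67 p [ 0.513  -0.2057  0.3101] pointer yaw 52.56 w 0.2023248580161527 F [ 3.57 -2.95  1.44] T [-1.143 -1.736 -0.03 ]
turn/360 [0.0001 0.0003 0.0016] shift/100mm [ 0.02  -0.001  0.051]
```

Call:
{"op": "drive_tool", "data": {"deltas": "0 0 0 -0.012 0.001 0 0; 0 0 0 -0.012 0.001 0.01 0; 0 0 0 -0.012 0.001 0.01 0"}}

```text
time: 8.92
tool_pos: [0.5134, -0.2061, 0.3084]
orientation: [-0.0, 0.321, 0.947, 0.0]
contact_force: [2.6, -1.1, -0.8]
width: 0.195
```

```bash
python3 d.py .5113 -.2045 .305 52
```

```text
t 8.92 p [ 0.5134 -0.2061  0.3084] pointer yaw 52.55000000000001 w 0.19518603049863562 F [ 2.59 -1.13 -0.77] T [-0.607 -1.344  0.031]
turn/360 [ 0.     -0.      0.0015] shift/100mm [ 0.026 -0.     0.034]
```

Call:
{"op": "drive_tool", "data": {"deltas": "0 0 0 -0.008 0.003 0.01 0; 0 0 0 -0.008 0.003 0.02 0; 0 0 0 -0.008 0.003 0.02 0"}}

```text
time: 9.17
tool_pos: [0.5138, -0.2062, 0.3061]
orientation: [-0.001, 0.321, 0.947, -0.0]
contact_force: [1.2, -0.7, -2.2]
width: 0.201
```

```bash
python3 d.py .5113 -.2045 .305 52
```

```text
t 9.17 p [ 0.5138 -0.2062  0.3061] pointer yaw 52.55000000000001 w 0.20094775069090495 F [ 1.16 -0.71 -2.17] T [-0.191 -0.661  0.025]
turn/360 [-0.0001 -0.0002  0.0015] shift/100mm [ 0.03  -0.001  0.011]
```

Call:
{"op": "drive_tool", "data": {"deltas": "0 0 0 0 0 0.01 0; 0 0 0 0 0 0.02 0; 0 0 0 0 0 0.02 0"}}

```text
time: 9.42
tool_pos: [0.5139, -0.2063, 0.3048]
orientation: [-0.0, 0.321, 0.947, -0.0]
contact_force: [-1.2, 0.6, 3.9]
width: 0.201
```

```bash
python3 d.py .5113 -.2045 .305 52
```

```text
t 9.42 p [ 0.5139 -0.2063  0.3048] pointer yaw 52.56 w 0.20129587522974604 F [-1.22  0.61  3.87] T [0.37  0.362 0.017]
turn/360 [-0.0001 -0.0001  0.0016] shift/100mm [ 0.031 -0.001 -0.002]
```

The knob rests on the key's top: TCP z 0.3048, so the underside is at 0.094, with about 5 N. I'll turn slowly clockwise with a light press.

Call:
{"op": "drive_tool", "data": {"deltas": "0 0 0.002 0 0 0.003 0; 0 0 0.004 0 0 0.003 0; 0 0 0.006 0 0 0.003 0; 0 0 0.008 0 0 0.003 0"}}

```text
time: 9.75
tool_pos: [0.5139, -0.2062, 0.3048]
orientation: [-0.0, 0.345, 0.939, 0.0]
contact_force: [-1.7, 2.1, 5.3]
width: 0.199
```

```bash
python3 d.py .5113 -.2045 .305 52
```

```text
t 9.75 p [ 0.5139 -0.2062  0.3048] pointer yaw 49.639999999999986 w 0.19888933585107113 F [-1.71  2.11  5.3 ] T [0.905 0.443 0.059]
turn/360 [-0.     -0.0001 -0.0066] shift/100mm [ 0.031 -0.004 -0.002]
```

Call:
{"op": "drive_tool", "data": {"deltas": "0 0 0.002 0 0 0 0; 0 0 0.004 0 0 0 0; 0 0 0.006 0 0 0 0; 0 0 0.008 0 0 0 0"}}

```text
time: 10.08
tool_pos: [0.514, -0.2062, 0.3046]
orientation: [-0.0, 0.369, 0.93, 0.0]
contact_force: [-1.1, 1.4, 5.6]
width: 0.198
```

```bash
python3 d.py .5113 -.2045 .305 52
```

```text
t 10.08 p [ 0.514  -0.2062  0.3046] pointer yaw 46.75 w 0.19848392914246052 F [-1.1   1.35  5.64] T [0.974 0.352 0.048]
turn/360 [ 0.     -0.0001 -0.0146] shift/100mm [ 0.031 -0.006 -0.004]
```

Call:
{"op": "drive_tool", "data": {"deltas": "0 0 0.002 0 0 0 0; 0 0 0.004 0 0 0 0; 0 0 0.006 0 0 0 0; 0 0 0.008 0 0 0 0"}}

```text
time: 10.42
tool_pos: [0.5141, -0.2064, 0.3042]
orientation: [-0.0, 0.392, 0.92, -0.0]
contact_force: [0.6, -1.9, -0.5]
width: 0.198
```

```bash
python3 d.py .5113 -.2045 .305 52
```

```text
t 10.42 p [ 0.5141 -0.2064  0.3042] pointer yaw 43.849999999999994 w 0.19775836137237923 F [ 0.58 -1.85 -0.48] T [-0.343 -0.281 -0.027]
turn/360 [-0.     -0.     -0.0226] shift/100mm [ 0.033 -0.007 -0.008]
```

Call:
{"op": "drive_tool", "data": {"deltas": "0 0 0.002 0 0 0 0; 0 0 0.004 0 0 0 0; 0 0 0.006 0 0 0 0; 0 0 0.008 0 0 0 0"}}

```text
time: 10.75
tool_pos: [0.5141, -0.2064, 0.304]
orientation: [-0.0, 0.415, 0.91, -0.0]
contact_force: [-0.6, 0.4, -1.2]
width: 0.196
```

```bash
python3 d.py .5113 -.2045 .305 52
```

```text
t 10.75 p [ 0.5141 -0.2064  0.304 ] pointer yaw 40.94999999999999 w 0.19606159356500658 F [-0.61  0.43 -1.18] T [-0.027 -0.073 -0.038]
turn/360 [-0.0001 -0.0001 -0.0307] shift/100mm [ 0.033 -0.008 -0.01 ]
```

The load fell off near 44°, so the keyway is at or near the key. I'll go down gently.

Call:
{"op": "drive_tool", "data": {"deltas": "0 0 0 0 0 0.01 0; 0 0 0 0 0 0.015 0; 0 0 0 0 0 0.015 0"}}

```text
time: 11.0
tool_pos: [0.5141, -0.2064, 0.3026]
orientation: [-0.0, 0.414, 0.91, -0.0]
contact_force: [-0.6, 0.1, -1.0]
width: 0.196
```

```bash
python3 d.py .5113 -.2045 .305 52
```

```text
t 11.0 p [ 0.5141 -0.2064  0.3026] pointer yaw 41.03999999999999 w 0.19571349344432096 F [-0.6   0.12 -0.96] T [-0.044 -0.002 -0.027]
turn/360 [-0.     -0.0001 -0.0304] shift/100mm [ 0.032 -0.009 -0.024]
```

It's dropping over the key with no resistance. I'll keep lowering gently, with home expected near TCP z 0.291.

Call:
{"op": "drive_tool", "data": {"deltas": "0 0 0 0 0 0.015 0; 0 0 0 0 0 0.03 0; 0 0 0 0 0 0.04 0; 0 0 0 0 0 0.04 0"}}

```text
time: 11.33
tool_pos: [0.5141, -0.2064, 0.2986]
orientation: [-0.0, 0.414, 0.91, -0.0]
contact_force: [-0.2, 0.9, -1.3]
width: 0.194
```

```bash
python3 d.py .5113 -.2045 .305 52
```

```text
t 11.33 p [ 0.5141 -0.2064  0.2986] pointer yaw 41.03999999999999 w 0.1939924781458012 F [-0.18  0.91 -1.27] T [ 0.032 -0.064 -0.016]
turn/360 [-0.     -0.0001 -0.0304] shift/100mm [ 0.032 -0.009 -0.064]
```

Call:
{"op": "drive_tool", "data": {"deltas": "0 0 0 0 0 0.015 0; 0 0 0 0 0 0.03 0; 0 0 0 0 0 0.04 0; 0 0 0 0 0 0.04 0"}}

```text
time: 11.67
tool_pos: [0.5141, -0.2064, 0.2946]
orientation: [-0.0, 0.414, 0.91, -0.0]
contact_force: [0.2, 0.2, -0.8]
width: 0.2
```

```bash
python3 d.py .5113 -.2045 .305 52
```

```text
t 11.67 p [ 0.5141 -0.2064  0.2946] pointer yaw 41.03999999999999 w 0.19997154814209372 F [ 0.24  0.21 -0.79] T [-0.093  0.023  0.021]
turn/360 [-0.     -0.0001 -0.0305] shift/100mm [ 0.032 -0.009 -0.104]
```

Call:
{"op": "drive_tool", "data": {"deltas": "0 0 0 0 0 0.01 0; 0 0 0 0 0 0.02 0; 0 0 0 0 0 0.025 0; 0 0 0 0 0 0.025 0"}}

```text
time: 12.0
tool_pos: [0.5142, -0.2064, 0.2923]
orientation: [-0.0, 0.414, 0.91, -0.0]
contact_force: [-0.5, 0.6, -1.2]
width: 0.203
```

Call:
{"op": "drive_tool", "data": {"deltas": "0 0 0 0 0 0.006 0; 0 0 0 0 0 0.012 0; 0 0 0 0 0 0.015 0; 0 0 0 0 0 0.015 0"}}

```text
time: 12.33
tool_pos: [0.5143, -0.2063, 0.2913]
orientation: [0.0, 0.414, 0.91, 0.0]
contact_force: [-0.9, 1.1, 2.5]
width: 0.199
```

```bash
python3 d.py .5113 -.2045 .305 52
```

```text
t 12.33 p [ 0.5143 -0.2063  0.2913] pointer yaw 41.05000000000001 w 0.1989475045077421 F [-0.94  1.12  2.51] T [ 0.413  0.436 -0.051]
turn/360 [ 0.      0.0001 -0.0304] shift/100mm [ 0.034 -0.01  -0.137]
```

The knob is home: contact at TCP z 0.2913, so the underside is at about 0.080. Now I'll turn clockwise to the index in stages, correcting for side forces.

Call:
{"op": "drive_tool", "data": {"deltas": "0 0 0.006 0 0 0.003 0; 0 0 0.012 0 0 0.003 0; 0 0 0.018 0 0 0.003 0; 0 0 0.024 0 0 0.003 0; 0 0 0.028 0 0 0.003 0"}}

```text
time: 12.75
tool_pos: [0.5143, -0.2064, 0.2912]
orientation: [0.0, 0.493, 0.87, -0.0]
contact_force: [-1.9, 1.5, 5.5]
width: 0.194
```

```bash
python3 d.py .5142 -.2064 .291 -15.8
```

```text
t 12.75 p [ 0.5143 -0.2064  0.2912] pointer yaw 30.879999999999995 w 0.19389220422742204 F [-1.86  1.45  5.46] T [0.389 0.744 0.181]
turn/360 [0.000e+00 1.000e-04 1.297e-01] shift/100mm [ 0.    -0.     0.002]
```

Call:
{"op": "drive_tool", "data": {"deltas": "0 0 0.008 0 0 0 0; 0 0 0.016 0 0 0 0; 0 0 0.024 0 0 0 0; 0 0 0.032 0 0 0 0; 0 0 0.04 0 0 0 0"}}

```text
time: 13.17
tool_pos: [0.5145, -0.2065, 0.2913]
orientation: [0.001, 0.599, 0.801, -0.0]
contact_force: [-1.3, 0.1, 3.6]
width: 0.198
```

```bash
python3 d.py .5142 -.2064 .291 -15.8
```

```text
t 13.17 p [ 0.5145 -0.2065  0.2913] pointer yaw 16.459999999999994 w 0.19843906850708237 F [-1.3   0.09  3.58] T [-0.214  0.369  0.235]
turn/360 [0.0001 0.0001 0.0896] shift/100mm [ 0.002 -0.002  0.003]
```

Call:
{"op": "drive_tool", "data": {"deltas": "0 0 0.008 0 0 0 0; 0 0 0.016 0 0 0 0; 0 0 0.024 0 0 0 0; 0 0 0.032 0 0 0 0; 0 0 0.04 0 0 0 0"}}

```text
time: 13.58
tool_pos: [0.5146, -0.2068, 0.2912]
orientation: [0.001, 0.694, 0.72, 0.0]
contact_force: [0.2, -3.3, 2.5]
width: 0.195
```

```bash
python3 d.py .5142 -.2064 .291 -15.8
```

```text
t 13.58 p [ 0.5146 -0.2068  0.2912] pointer yaw 2.069999999999993 w 0.19545448218996023 F [ 0.16 -3.28  2.54] T [-0.915 -0.047  0.195]
turn/360 [0.0002 0.0001 0.0496] shift/100mm [ 0.004 -0.004  0.002]
```

Call:
{"op": "drive_tool", "data": {"deltas": "0 0 0.008 0 0 0 0; 0 0 0.016 0 0 0 0; 0 0 0.024 0 0 0 0; 0 0 0.032 0 0 0 0; 0 0 0.04 0 0 0 0"}}

```text
time: 14.0
tool_pos: [0.5147, -0.207, 0.2913]
orientation: [0.001, 0.779, 0.627, 0.0]
contact_force: [1.7, -4.5, 1.8]
width: 0.198
```

```bash
python3 d.py .5142 -.2064 .291 -15.8
```

```text
t 14.0 p [ 0.5147 -0.207   0.2913] pointer yaw -12.329999999999998 w 0.1978001218587524 F [ 1.67 -4.45  1.76] T [-1.652 -0.189  0.186]
turn/360 [0.0003 0.0002 0.0096] shift/100mm [ 0.005 -0.007  0.003]
```

Call:
{"op": "drive_tool", "data": {"deltas": "0 0 0.005 -0.004 0.002 0 0; 0 0 0.0097 -0.006 0.003 0 0; 0 0 0.0097 -0.006 0.003 0 0; 0 0 0.0097 -0.006 0.003 0 0"}}

```text
time: 14.33
tool_pos: [0.5148, -0.2073, 0.2913]
orientation: [0.001, 0.797, 0.604, 0.0]
contact_force: [1.3, -1.3, 4.9]
width: 0.198
```

```bash
python3 d.py .5142 -.2064 .291 -15.8
python3 - <<'E'
from h import *
s=env.snapshot("scene");cv2.imwrite("pics/k6.png",cv2.resize(np.clip(255*(s[120:200,180:280]/255.)**.45,0,255).astype(np.uint8),None,fx=7,fy=7,interpolation=cv2.INTER_CUBIC))
E
```

```text
t 14.33 p [ 0.5148 -0.2073  0.2913] pointer yaw -15.659999999999997 w 0.19813934937490812 F [ 1.3  -1.29  4.93] T [-0.784 -0.021  0.008]
turn/360 [0.0003 0.     0.0004] shift/100mm [ 0.007 -0.008  0.003]
```

View pics/k6.png

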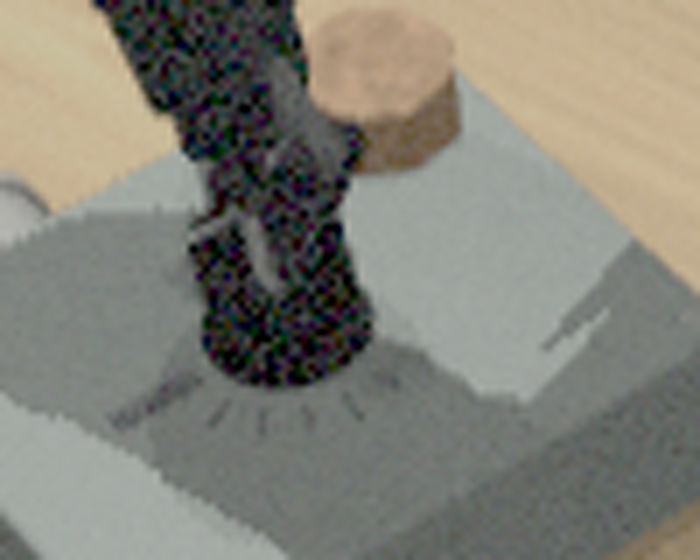

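The hub sits on the disk and the pointer faces the index bar at about crop (155,400). I'll let go, rise and check.

Call:
{"op": "drive_tool", "data": {"deltas": "0 0 0 0 0 0 0.25; 0 0 0 0 0 0 0.35; 0 0 0 0 0 0 0.45; 0 0 0 0 0 0 0.5; 0 0 0 0 0 0 0.5"}}

```text
time: 14.8
tool_pos: [0.5143, -0.2069, 0.2904]
orientation: [-0.0, 0.797, 0.604, -0.0]
contact_force: [0.6, 0.3, -0.5]
width: 0.498
```

Call:
{"op": "drive_tool", "data": {"deltas": "0 0 0 0 0 -0.1 0.5; 0 0 0 0 0 -0.3 0.5; 0 0 0 0 0 -0.6 0.5; 0 0 0 0 0 -0.9 0.5; 0 0 0 0 0 -0.9 0.5"}}

```text
time: 15.22
tool_pos: [0.5159, -0.2075, 0.3876]
orientation: [0.004, 0.797, 0.604, 0.003]
contact_force: [1.6, -0.9, 1.1]
width: 0.502
```

Call:
{"op": "drive_tool", "data": {"deltas": "0 0 0 0.5 -1 0 0.5; 0 0 0 0.5 -1 0 0.5; 0 0 0 0.5 -1 0 0.5; 0 0 0 0.5 -1 0 0.5"}}

```text
time: 15.55
tool_pos: [0.4279, -0.1302, 0.3814]
orientation: [-0.0, 0.797, 0.604, 0.001]
contact_force: [-0.7, -0.1, -0.6]
width: 0.498
```

Call:
{"op": "drive_tool", "data": {"deltas": "0 0 0 1 0 0 0.5; 0 0 0 1 0 0 0.5; 0 0 0 1 0 0 0.5; 0 0 0 1 0 0 0.5"}}

```text
time: 15.88
tool_pos: [0.4599, -0.033, 0.3815]
orientation: [0.0, 0.796, 0.605, 0.001]
contact_force: [-0.3, -1.6, -0.2]
width: 0.5
```

Call:
{"op": "drive_tool", "data": {"deltas": "0 0 0 1 0 0 0.5; 0 0 0 1 0 0 0.5; 0 0 0 1 0 0 0.5; 0 0 0 1 0 0 0.5"}}

```text
time: 16.22
tool_pos: [0.4871, 0.0633, 0.381]
orientation: [0.0, 0.796, 0.605, 0.0]
contact_force: [0.1, -0.1, -0.1]
width: 0.502
```

```bash
python3 d.py .5142 -.2064 .291 -15.8
python3 - <<'E'
from h import *
t=env.snapshot("top");s=env.snapshot("scene");cv2.imwrite("pics/t7.png",t);cv2.imwrite("pics/s7.png",s)
g=lambda a:np.clip(255*(a/255.)**0.5,0,255).astype(np.uint8)
cv2.imwrite("pics/k7.png",g(np.hstack([cv2.resize(im,(400,400),interpolation=cv2.INTER_CUBIC) for im in(t[240:330,430:520],s[120:200,180:260])])))
E
```

```text
t 16.22 p [0.4871 0.0633 0.381 ] pointer yaw -15.579999999999998 w 0.5021522198939145 F [ 0.1  -0.11 -0.15] T [-0.007 -0.022 -0.018]
turn/360 [ 0.0001 -0.0001  0.0006] shift/100mm [-2.525  0.985  0.899]
```

View pics/k7.png

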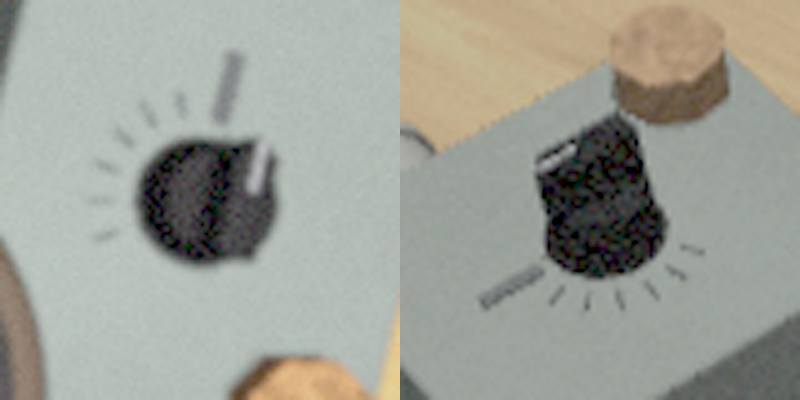

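View pics/t7.png

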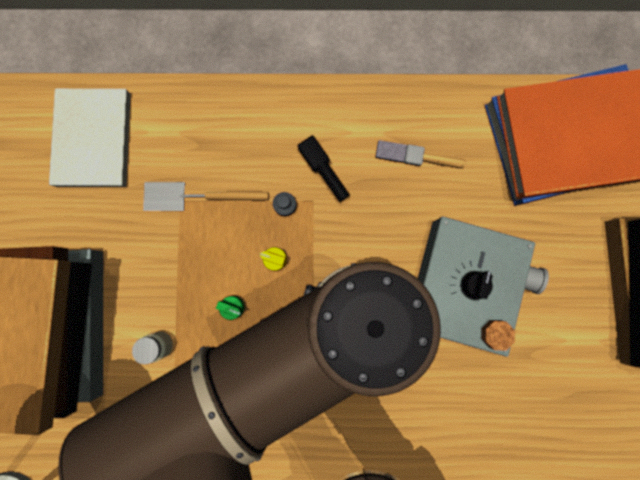

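The knob stands alone on the spindle, with its pale line pointing along the bar. The bystanders are where they were: brush (323,168), weight (285,204), jar (150,348), sponge (499,335). Last comes a numeric check of angle and height.

```bash
python3 - <<'E'
from h import *
ends={}
for n,f,(x,y,w,h) in(("top","pics/t7.png",(482,268,12,20)),("scene","pics/s7.png",(204,144,16,14))):
    im=cv2.imread(f)[y:y+h,x:x+w];k=cv2.resize(im,None,fx=4,fy=4,interpolation=cv2.INTER_CUBIC);g=cv2.cvtColor(k,cv2.COLOR_BGR2GRAY)
    th=75 if n=="top" else 60
    m=(g>th).astype(np.uint8);nn,l,st,ce=cv2.connectedComponentsWithStats(m)
    c=np.array([w*2,h*2])
    for i in range(1,nn):
        if st[i,4]<30: continue
        q=np.argwhere(l==i)[:,::-1];P=(q+.5)/4-.5+[x,y];W=ray(n,P,.142)[:,:2]
        v,s_,u=np.linalg.svd(W-W.mean(0),full_matrices=False);pr=(W-W.mean(0))@u[0]
        print(n,P.mean(0).round(1),W.mean(0).round(4),"len",np.ptp(pr).round(4),"yaw",np.degrees(np.arctan2(u[0,1],u[0,0])).round(1))
E
```

```text
top [489.1 274.3] [ 0.532  -0.2131] len 0.041 yaw -165.5
scene [208.4 148.5] [ 0.5214 -0.2229] len 0.0511 yaw 15.9
```

```bash
python3 - <<'E'
from h import *
T=[(490.3,272.6),(487.4,282.75)];S=[(207.8,152.8),(215.4,149.6)]
for n,q in(("top",T),("scene",S)):
    w=ray(n,q,.142);d=w[0]-w[1];print(n,w.round(4).tolist(),np.hypot(d[0],d[1]),np.degrees(np.arctan2(d[1],d[0])))
print(tri(S[0],T[0]),tri(S[1],T[1]))
E
```

```text
top [[0.5351, -0.2154, 0.142], [0.5161, -0.2094, 0.142]] 0.020002440610843115 -17.73427109876934
scene [[0.5326, -0.2149, 0.142], [0.5149, -0.2071, 0.142]] 0.019300362781597642 -24.07857106173795
(array([ 0.53463104, -0.2135354 ,  0.14489602]), array([0.00119388])) (array([ 0.51545703, -0.20813644,  0.14225   ]), array([0.00171235]))
```

The line triangulates to z 0.142 to 0.145, against 0.142 expected if home and 0.156 if still on the key. The top view gives a yaw of about -17.7° against the index at -15.8°. The coarse scene reading gives -24°, but there the line is only 8 px long. The tool angle at release was -15.7°. I'll hand it in.

```bash
python3 -c "
from rig import env
print(env.job_done())"
```

```text
the job is handed in; nothing more can be done
None
```

I put the black knob back on the keyed spindle, turned it to the index, let go and handed the job in at about 16 s; no verdict is reported. Pressing at about 5–6 N, I turned it until the load fell off near 44° world yaw. It then dropped 14 mm to home without resistance. From there I turned it clockwise to the index and moved the arm clear. The largest steady force reported was about 9 N sideways, when the bore met the spindle's edge; I moved the tool over to relieve it.

**Last checks:**
- **Height:** the tool height at contact put the underside at the box's top. The pointer line triangulated to z 0.142–0.145 m (0.142 expected when home).
- **Angle:** the tool was at -15.7° at release and the top view gave -17.7°, against the index at -15.8°. The scene view disagreed at -24°, about 8° off and close to the 0.15 rad (8.6°) limit. I gave it less weight because the line is only about 8 px long there. An earlier automatic measurement of the line failed because its mask took in background, so these end points were read by eye from the enlarged crops.
- **Axis:** I did not measure the knob-to-spindle distance after letting go; it rests on the bore being over the spindle and key.
- **Bystanders:** brush, spatula, weight, jar, suction head and sponge look unmoved in the last top picture (judged by eye). The reported force was near zero after the arm moved clear.

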